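# Hang the slotted keeper plates on the drip stand

## Robot

A 6-joint arm with a two-finger parallel gripper is mounted at the origin on the work surface. World frame = base frame: x ahead of the robot, y to its left, z up, the work surface at z = 0. Lengths are in m, angles in rad, forces in N, time in s.
With the tool pointing down it reaches from about 0.35 to 0.775 m from the base axis. Payload 5.5 kg.
Tool frame: the origin (TCP) lies at the very end of the fingers, on their centre line; the grasp point (between the pads) lies 19 mm behind it; x points along the fingers, y is the direction in which the jaws open and shut, and the axes are right-handed (so a half turn about x gives the same grasp; the last joint's range is limited). The gripper opens to 85 mm and grips with 20 to 120 N. Pads are 22 mm wide; open, the fingers measure 114 mm over their backs; the gripper's body (76 mm by 85 mm) begins 54 mm behind the grasp point. The pads swing forward as they close: fully open they stand 13 mm farther back than shut.
Start: joints at [1.064, 0.313, 0.046, 1.304, 0, 1.431], TCP at [0.206, 0.537, 0.231] pointing down, gripper open.
Joint ranges: [-2.76, 2.76], [-0.86, 1.69], [-1.03, 1.26], [-2.2, 2.34], [-1.47, 1.5], [-3.14, 3.14]. Speed limits (rad/s): [2.57, 2.57, 3.14, 3.14, 3.14, 3.14].

## Interface

Orientations are given as a unit quaternion [w, x, y, z].
In Python, from workcell import env gives the robot as it stands.
- The arm moves only by the tool servo_tool, never from a script. Its argument "increments" is a list of rows, each an object with "offset": the shift along the tool's x, y, z in cm, a list of three; "yaw": the turn about the tool's x in degrees. In form: [{"offset": [x, y, z], "yaw": yaw}, ...]. A call has exactly 8 rows; each row is the pose to reach, as a shift and turn from the pose commanded when the call began, along the tool's axes at that moment; what a row does not reach only later rows make up. A row lasts 1/10 s, in which the tool goes at most 50 mm and 8.59 degrees, less where a joint would pass 70% of its speed; a pose out of reach is approached as far as the arm can. A call with a gripper value outside its range is refused whole. "claw" is the opening, from 0 (shut) to 1 (fully open), set as the call begins (left out, the last holds). The fingers move at their own pace and stop on an object; "force" is the grip in N (left out, the last holds). Time passes only in rows, so rows that repeat a pose let the fingers close, or fill a call up. It gives the time, the measured TCP pose, the force and the opening at its end, in the units of the state.
- env.get_state(): the state, without advancing time (a new reading comes with each control period).
- env.read_camera(name): name is "scene" or "top" or "wrist"; returns (picture, depth): 400x640x3 uint8, red, green, blue; 400x640 float32, m along the optical axis (not along the pixel's ray), 0 where there is no reading.
- env.camera_model(name): a dict with "vertical_fov" (degrees; the focal length in pixels is half the picture's height over the tangent of half this angle, whatever the lens; pixels are square), "cx", "cy" (the principal point, pixels), "D" ([k1, k2, p1, p2, k3] as OpenCV has them; the pictures are not rectified), "world_from_camera" (4x4, takes a point from camera to world coordinates). Camera axes: x right, y up, looking along -z (the intrinsics and any distortion apply to the point x, -y, -z); pixel columns grow to the right and rows downward; lengths in m; the calibration is good to about 2 mm. A picture is of the moment at which its call begins: read the wrist's pose just before it. camera_model takes no time and is no camera call; for the wrist camera it gives the pose at the moment of the call.
- env.hand_in(): hands the job in, once; it reports no verdict.
The state is a dict: "clock": time; "joint_pos": joint angles; "qvel": joint speeds; "tau": joint torques, N m; "tcp_pos": TCP position; "orientation": TCP orientation; "wrist_force": force on the tool from outside, world axes, zero at the start; "ft_torque": the same for the moment, N m; "finger_gap": finger opening in m.
Only numpy, scipy, OpenCV 4.12 (cv2) and the standard library are available. Lean on these libraries where they do the work, as an engineer would, in place of code of your own. Each camera call takes 0.05 s, during which the arm holds its last target.

## Task

Take the two slotted keeper plates out of the wash rack and hang each on the drip stand by its slot: the wide-slotted plate on the thick pin and the narrow-slotted plate on the thin pin. Each must slide sideways over its pin and come down so that the pin sits fully home in the top of the notch, with the plate hanging upright and still and both left there. Leave the shaft, gear, bearing and rotor where they are.

Things in the scene. Friction and masses are not known exactly. Their poses are not given: they have to be found in the camera images.
- wide_plate_tab (a point): Centre of the grip tab of the wide-slotted steel plate (156 mm tall, about 0.55 kg), 134.5 mm above its underside. Tab: 34 mm wide, 43 mm high, 8 mm thick, mid-width, its top the plate's top. Axes: x thickness, y width, z up. Starts upright in either rack pocket, its y along the rack's y, underside 12 mm above the bench; rack walls reach 28 mm up it, play 2 mm in x, 3.5 mm in y.
- wide_plate_mouth (a point): Mouth of the wide-slotted plate's slot, at its +y edge (y 45 mm), mid-height of the level channel, which is 27 mm high (60 to 87 mm above the underside), open at +y only and runs in to mid-width. Below it: solid body 90 mm wide (y -45..45), 12 mm thick. Beyond its inner end: an 18 mm web (to y -31). Above the body all is 8 mm thick.
- wide_plate_seat (a point): Where the pin's axis lies when the wide-slotted plate hangs fully home: mid-width, mid-thickness, 91 mm above its underside, 10 mm below the top of the notch, 17.5 mm above the channel's mid-height, 43.5 mm below the tab's centre. The notch is 26 mm wide and rises 14 mm from the channel's inner end; a 12 mm bar (y -31..45) closes it above and carries the tab. Plate's axes.
- narrow_plate_tab (a point): Centre of the grip tab of the narrow-slotted steel plate (131 mm tall, about 0.42 kg), 109.5 mm above its underside. Tab: 34 mm wide, 43 mm high, 8 mm thick, mid-width, its top the plate's top. Axes: x thickness, y width, z up. Starts upright in either rack pocket, its y along the rack's y, underside 12 mm above the bench; rack walls reach 28 mm up it, play 2 mm in x, 3.5 mm in y.
- narrow_plate_mouth (a point): Mouth of the narrow-slotted plate's slot, at its +y edge (y 45 mm), mid-height of the level channel, which is 17 mm high (45 to 62 mm above the underside), open at +y only and runs in to mid-width. Below it: solid body 90 mm wide (y -45..45), 12 mm thick. Beyond its inner end: an 18 mm web (to y -26). Above the body all is 8 mm thick.
- narrow_plate_seat (a point): Where the pin's axis lies when the narrow-slotted plate hangs fully home: mid-width, mid-thickness, 71 mm above its underside, 5 mm below the top of the notch, 17.5 mm above the channel's mid-height, 38.5 mm below the tab's centre. The notch is 16 mm wide and rises 14 mm from the channel's inner end; a 12 mm bar (y -26..45) closes it above and carries the tab. Plate's axes.
- thick_pin_neck (a point): Middle of the neck of the thick pin: fixed level steel pin, 20 mm in diameter, 120 mm above the bench, sticking out along its +x from a post (26 mm wide, top at 134 mm). Neck free from x -15 (post) to +15 mm, where a 36 mm wide, 6 mm thick head stops anything being threaded on from the end. z up, y along the stand; a plate slides on towards +y.
- thin_pin_neck (a point): Middle of the neck of the thin pin: fixed level steel pin, 10 mm in diameter, 120 mm above the bench, sticking out along its +x from a post (26 mm wide, top at 134 mm). Neck free from x -15 (post) to +15 mm, where a 26 mm wide, 6 mm thick head stops anything being threaded on from the end. z up, y along the stand; a plate slides on towards +y.
- stand: Drip stand's low grey base, fixed, 12 mm thick, 110 x 270 mm (x, y), a 22 mm high lip along its +x edge; origin on the bench at its middle. The two pins stand on it at y -67.5 and +67.5 mm, x 0 (either pin at either end), pointing along its +x. A plate hung at the -y pin blocks the way onto the +y pin.
- rack: Grey plastic wash rack, fixed, 70 x 224 x 40 mm (x, y, z), origin at the centre of its underside on the bench. Two pockets in a row along its y, centres at y -53.5 and +53.5 mm, each 16 mm (x) by about 97 mm (y), floor 12 mm and rim 40 mm above the bench.
- shaft_center (a point): Bystander: stepped steel shaft standing on end, 48 mm widest, 150 mm tall, this point at its centre, half-way up. Stands in line with the stand, about 225 mm from its middle towards the stand's -y end (the side from which the plates slide on).
- gear_center (a point): Bystander: steel gear lying flat, 104 mm across, 32 mm high with its hub; centre, half-way up. In front (+x) of the stand.
- bearing_center (a point): Bystander: steel bearing ring lying flat, 76 mm outside diameter, 24 mm high; centre, half-way up. In front (+x) of the rack.
- rotor_center (a point): Bystander: dark grey pump rotor lying flat, a 76 mm round hub with two lobes, 128 mm across, 55 mm high; centre, half-way up. Behind (-x) the rack, on the robot's side.
There are look-alikes about, which are no part of the job. What is shaped like the part that bears narrow_plate_tab but yellow is not meant.

How it is judged:
By the outcome, as a careful person would: the job done as asked, in the order asked, and still so for the second after the job is handed in, with the robot touching nothing.
It also fails if it takes over 66 s, if anything falls off the work surface, if the arm or the gripper's body presses on something with over 40 N, if the wrist force passes 120 N, or if a joint passes its speed limit or range.

## Working session

There is one attempt and no reset: what is moved stays moved. The work goes in short steps, Python scripts to look and compute and a tool call to move; the robot and the scene stay as the last step left them, time stands still between calls to the robot, and variables do not carry over. Pictures are saved under pics/ and viewed, and the job is handed in when it is done.

Besides the shell and the picture viewer there is one more tool, called after ">>>" as name(argument=value, ...) on one line, values as JSON. servo_tool: Moves the arm, as the interface text tells. Its arguments: {"type":"object","properties":{"increments":{"type":"array","items":{"type":"object","properties":{"offset":{"type":"array","items":{"type":"number"}},"yaw":{"type":"number"}}}},"claw":{"type":"number"},"force":{"type":"number"}},"required":["increments"]}

```bash
ls; mkdir -p pics; cat > h.py <<'E'
import numpy as np, cv2
from workcell import env
def K(m):
    f=200/np.tan(np.radians(m["vertical_fov"])/2)
    return np.array([[f,0,m["cx"]],[0,f,m["cy"]],[0,0,1.]])
def ray(m,uv):
    p=cv2.undistortPoints(np.array(uv,float).reshape(-1,1,2),K(m),np.array(m["D"],float)).reshape(-1,2)
    T=np.array(m["world_from_camera"])
    d=np.c_[p[:,0],-p[:,1],-np.ones(len(p))]@T[:3,:3].T
    return T[:3,3],d
def onz(m,uv,z):
    o,d=ray(m,uv); return o+d*((z-o[2])/d[:,2])[:,None]
def cloud(m,depth):
    v,u=np.mgrid[0:depth.shape[0],0:depth.shape[1]]
    o,d=ray(m,np.c_[u.ravel(),v.ravel()])
    P=o+d*depth.reshape(-1,1)
    P[depth.ravel()==0]=np.nan
    return P.reshape(*depth.shape,3)
def proj(m,P):
    T=np.linalg.inv(np.array(m["world_from_camera"])); P=np.atleast_2d(P)
    c=P@T[:3,:3].T+T[:3,3]
    q,_=cv2.projectPoints(np.c_[c[:,0],-c[:,1],-c[:,2]],np.zeros(3),np.zeros(3),K(m),np.array(m["D"],float))
    return q.reshape(-1,2)
E
python3 - <<'E'
from h import *
s=env.get_state(); print({k:np.round(v,4).tolist() for k,v in s.items()})
for n in ("scene","top","wrist"):
    m=env.camera_model(n); im,d=env.read_camera(n)
    cv2.imwrite(f"pics/{n}0.png",im[:,:,::-1]); np.savez(f"{n}0.npz",im=im,d=d,m=np.array(m,dtype=object))
    print(n,m["vertical_fov"],m["cx"],m["cy"],m["D"],np.round(m["world_from_camera"],4).tolist())
E
```

```text
pics
{'clock': 0.0, 'joint_pos': [1.0644, 0.314, 0.045, 1.3036, 0.0, 1.4312], 'qvel': [-0.0002, -0.0003, 0.0011, 0.0009, -0.0011, -0.0009], 'tau': [-0.0019, -48.0625, 29.8535, 0.0194, -0.0003, 0.0], 'tcp_pos': [0.2059, 0.5363, 0.2304], 'orientation': [0.695, 0.1283, 0.6955, -0.1296], 'wrist_force': [-0.381, -0.8534, 0.0414], 'ft_torque': [-0.0222, -0.0765, -0.0168], 'finger_gap': 0.0853}
scene 52.7834702173381 318.6878909658559 199.91914556209585 [0.03136264 0.         0.         0.         0.        ] [[0.4861, -0.5703, 0.6622, 1.1498], [0.8739, 0.3092, -0.3751, -0.4361], [0.0091, 0.761, 0.6487, 0.7379], [0.0, 0.0, 0.0, 1.0]]
top 54.94459157568385 319.4539835471888 196.56781606464077 [-0.08703665  0.          0.          0.          0.        ] [[0.0054, 0.9973, -0.0734, 0.4373], [-0.9996, 0.0034, -0.0274, -0.0789], [-0.0271, 0.0736, 0.9969, 1.207], [0.0, 0.0, 0.0, 1.0]]
wrist 71.28542999965708 320.1905750667822 201.94442496572648 [-0.04787727  0.          0.          0.          0.        ] [[0.3592, -0.8967, -0.2587, 0.1404], [0.9333, 0.3444, 0.1019, 0.5614], [-0.0023, -0.278, 0.9606, 0.3745], [0.0, 0.0, 0.0, 1.0]]
```

View pics/scene0.png

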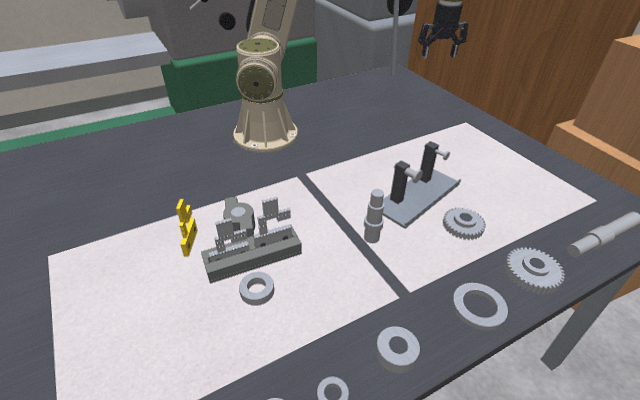

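View pics/top0.png

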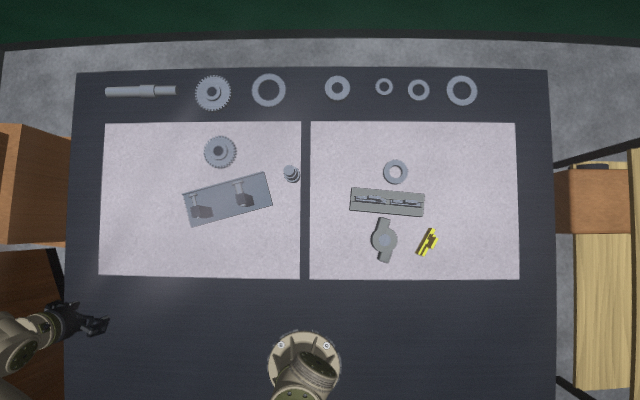

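View pics/wrist0.png

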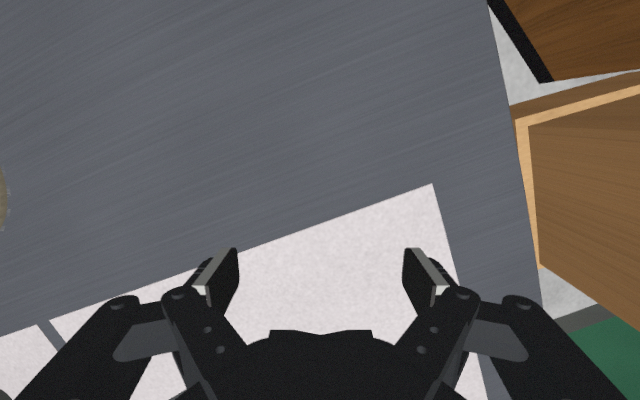

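```bash
python3 - <<'E'
from h import *
A=np.load("scene0.npz",allow_pickle=True); B=np.load("top0.npz",allow_pickle=True)
a=cv2.resize(A["im"][180:290,170:310],None,fx=5,fy=5,interpolation=cv2.INTER_CUBIC)
cv2.imwrite("pics/s_rack.png",a[:,:,::-1])
a=cv2.resize(A["im"][130:250,350:500],None,fx=5,fy=5,interpolation=cv2.INTER_CUBIC)
cv2.imwrite("pics/s_stand.png",a[:,:,::-1])
a=cv2.resize(B["im"][150:270,170:310],None,fx=4,fy=4,interpolation=cv2.INTER_CUBIC)
b=cv2.resize(B["im"][150:270,330:450],None,fx=4,fy=4,interpolation=cv2.INTER_CUBIC)
cv2.imwrite("pics/t_stand.png",a[:,:,::-1]);cv2.imwrite("pics/t_rack.png",b[:,:,::-1])
for n,X in(("top",B),("scene",A)):
    d=X["d"];print(n,(d==0).mean(),d.min(),d.max())
m=B["m"].item();P=cloud(m,B["d"])
for (u,v) in [(400,250),(300,250),(360,210),(372,198),(405,202),(201,205),(241,187),(290,172)]: print(u,v,np.round(P[v,u],4))
m=A["m"].item();P=cloud(m,A["d"])
for (u,v) in [(330,330),(225,235),(270,207),(400,190),(430,160)]: print(u,v,np.round(P[v,u],4))
E
```

```text
top 0.003984375 0.0 2.092963
scene 0.00405859375 0.0 3.268344
400 250 [ 0.3605 -0.2967  0.0048]
300 250 [0.3586 0.0141 0.001 ]
360 210 [ 0.4828 -0.1698  0.0418]
372 198 [ 0.5105 -0.1925  0.167 ]
405 202 [ 0.5019 -0.288   0.1353]
201 205 [0.4973 0.3285 0.0128]
241 187 [0.544  0.1758 0.1212]
290 172 [0.5831 0.0322 0.1515]
330 330 [ 0.7661 -0.1886  0.001 ]
225 235 [ 0.5072 -0.3073  0.1028]
270 207 [ 0.5185 -0.2015  0.1489]
400 190 [0.527  0.1657 0.0614]
430 160 [0.4898 0.2936 0.0933]
```

View pics/s_rack.png

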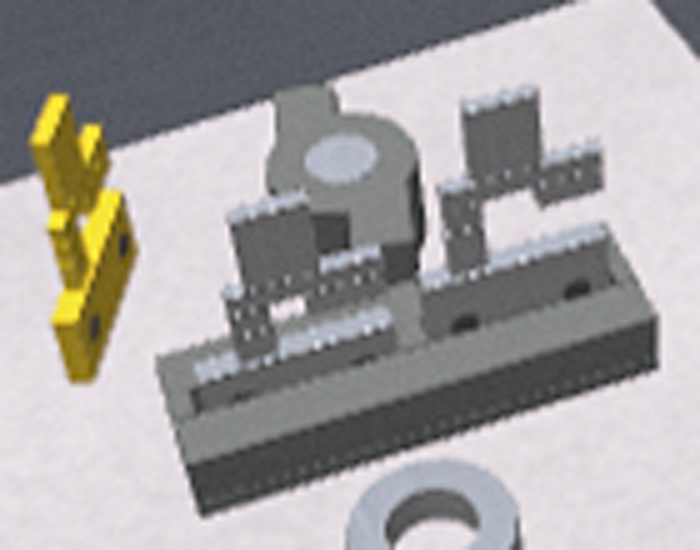

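View pics/s_stand.png

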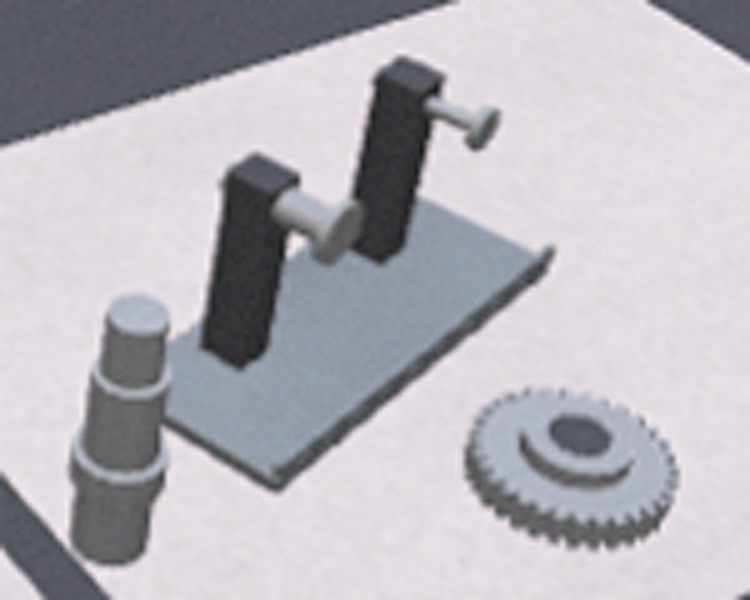

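View pics/t_rack.png

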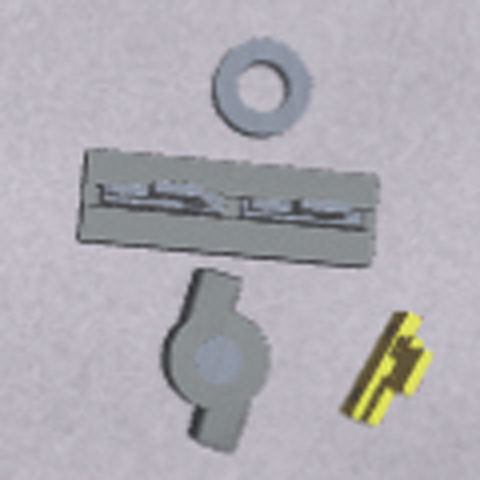

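View pics/t_stand.png

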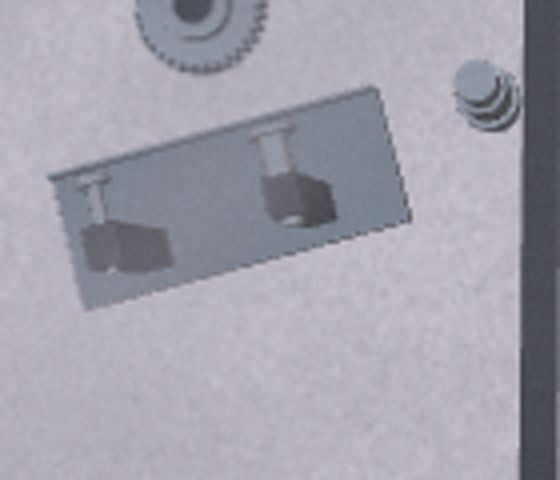

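```bash
python3 - <<'E'
from h import *
for n in("top","scene"):
    X=np.load(n+"0.npz",allow_pickle=True);m=X["m"].item();P=cloud(m,X["d"]);Z=P[...,2]
    def box(x0,x1,y0,y1,z0,z1): return (P[...,0]>x0)&(P[...,0]<x1)&(P[...,1]>y0)&(P[...,1]<y1)&(Z>z0)&(Z<z1)
    def rect(M,name):
        q=P[M][:,:2].astype(np.float32)*1000
        if len(q)<3: print(name,len(q)); return
        r=cv2.minAreaRect(q); print(n,name,len(q),np.round(r[0],1),np.round(r[1],1),round(r[2],2),"z",np.round(np.nanmean(Z[M]),4))
    M=box(.42,.58,-.4,-.1,.032,.047).astype(np.uint8)
    k,l,st,c=cv2.connectedComponentsWithStats(M);i=1+np.argmax(st[1:,4]);rect(l==i,"rack")
    rect(box(.4,.66,.06,.4,.008,.017),"base")
    # image-based stand/rack corners
    for nm,(x0,x1,y0,y1,z0,z1) in dict(wtab=(.46,.56,-.23,-.17,.155,.175),ntab=(.46,.56,-.34,-.24,.13,.15),pinA=(.45,.62,.12,.24,.122,.14),pinB=(.4,.62,.25,.35,.118,.14),shaft=(.54,.64,-.02,.08,.14,.16)).items(): rect(box(x0,x1,y0,y1,z0,z1),nm)
E
```

```text
top rack 1308 [ 509.2 -251.4] [223.3  70.3] 84.78 z 0.0405
top base 2180 [531.  249.2] [259.3 288.5] 4.13 z 0.0124
top wtab 42 [ 514.  -198.6] [33.7  8.1] 84.33 z 0.1666
top ntab 40 [ 504.3 -303. ] [29.4  8.6] 85.23 z 0.1422
top pinA 218 [525.2 178.6] [72.2 33.1] 15.86 z 0.1315
top pinB 186 [488.5 309. ] [72.7 27.3] 17.63 z 0.1303
top shaft 91 [589.4  35.9] [27.4 28. ] 89.79 z 0.15
scene rack 1582 [ 510.5 -253.1] [223.7  75.4] 84.7 z 0.0397
scene base 1815 [551.4 254.4] [186.  274.3] 15.97 z 0.0127
scene wtab 115 [ 514.5 -200.1] [34.  10.9] 83.4 z 0.164
scene ntab 118 [ 506.1 -305. ] [33.3 11.6] 88.65 z 0.1393
scene pinA 222 [526.1 173.4] [73.2 33.5] 17.98 z 0.1305
scene pinB 187 [490.1 306.9] [73.9 33.1] 16.37 z 0.1282
scene shaft 129 [590.3  35.3] [28.7 29.6] 51.65 z 0.1485
```

```bash
cat >> h.py <<'E'
def R(q): 
    from scipy.spatial.transform import Rotation as Ro
    return Ro.from_quat([q[1],q[2],q[3],q[0]]).as_matrix()
def plan(target,jaw_deg,verbose=True):
    """offset cm in tool axes and yaw deg to reach target TCP with jaw(tool y) along world angle jaw_deg (mod 180)"""
    s=env.get_state();r=R(s["orientation"]);p=np.array(s["tcp_pos"])
    off=r.T@(np.array(target)-p)*100
    a=np.degrees(np.arctan2(r[1,1],r[0,1]))
    yaw=-(jaw_deg-a); yaw=(yaw+90)%180-90
    print("t",round(s["clock"],2),"tcp",np.round(p,4),"jaw",round(a,2),"off",np.round(off,2),"yaw",round(yaw,2),"F",np.round(s["wrist_force"],1),"T",np.round(s["ft_torque"],2),"gap",round(s["finger_gap"],4),"j6",round(s["joint_pos"][5],2), "toolx",np.round(r[:,0],3))
E
python3 - <<'E'
from h import *
plan([.5045,-.3045,.24],-5.2)
r=R(env.get_state()["orientation"]);print(np.round(r,3))
E
```

```text
t 0.15 tcp [0.206  0.5364 0.2306] jaw 68.99 off [ -0.85 -67.8   58.02] yaw 74.19 F [ 0.1 -0.  -0.1] T [-0.03  0.04  0.04] gap 0.085 j6 1.43 toolx [-0.001 -0.001 -1.   ]
[[-0.001  0.359  0.933]
 [-0.001  0.933 -0.359]
 [-1.    -0.001 -0.   ]]
```

>>> servo_tool(increments=[{"offset": [-1, -67.8, 58], "yaw": 74}, {"offset": [-1, -67.8, 58], "yaw": 74}, {"offset": [-1, -67.8, 58], "yaw": 74}, {"offset": [-1, -67.8, 58], "yaw": 74}, {"offset": [-1, -67.8, 58], "yaw": 74}, {"offset": [-1, -67.8, 58], "yaw": 74}, {"offset": [-1, -67.8, 58], "yaw": 74}, {"offset": [-1, -67.8, 58], "yaw": 74}], claw=1, force=100)

```text
clock: 0.95
tcp_pos: [0.34, 0.158, 0.2358]
orientation: [0.5, 0.501, 0.499, -0.5]
wrist_force: [0.5, 0.6, 1.0]
finger_gap: 0.0854
```

```bash
python3 - <<'E'
from h import *
plan([.5045,-.3045,.24],-5.2)
E
```

```text
t 0.95 tcp [0.34   0.158  0.2358] jaw -0.09 off [-0.41 16.53 46.22] yaw 5.11 F [0.5 0.6 1. ] T [-0.04 -0.05 -0.02] gap 0.0854 j6 1.79 toolx [ 0.001  0.    -1.   ]
```

>>> servo_tool(increments=[{"offset": [0, 16.5, 46.2], "yaw": 5}, {"offset": [0, 16.5, 46.2], "yaw": 5}, {"offset": [0, 16.5, 46.2], "yaw": 5}, {"offset": [0, 16.5, 46.2], "yaw": 5}, {"offset": [0, 16.5, 46.2], "yaw": 5}, {"offset": [0, 16.5, 46.2], "yaw": 5}, {"offset": [0, 16.5, 46.2], "yaw": 5}, {"offset": [0, 16.5, 46.2], "yaw": 5}])

```text
clock: 1.75
tcp_pos: [0.4761, -0.2185, 0.2355]
orientation: [0.478, 0.521, 0.479, -0.52]
wrist_force: [0.8, 0.3, 0.3]
finger_gap: 0.0849
```

```bash
python3 - <<'E'
from h import *
plan([.5045,-.3045,.24],-5.2)
m=env.camera_model("wrist");im,d=env.read_camera("wrist")
cv2.imwrite("pics/w1.png",im[:,:,::-1]);np.savez("w1.npz",im=im,d=d,m=np.array(m,dtype=object))
P=cloud(m,d);Z=P[...,2]
for nm,c,z in(("narrow",(.505,-.305),.143),("wide",(.514,-.2),.168)):
    M=(np.hypot(P[...,0]-c[0],P[...,1]-c[1])<.04)&(abs(Z-z)<.004)
    q=P[M][:,:2].astype(np.float32)*1000
    if len(q)>3:
        r=cv2.minAreaRect(q);print(nm,len(q),np.round(r,2) if 0 else r,np.nanmean(Z[M]))
E
```

```text
t 1.75 tcp [ 0.4761 -0.2185  0.2355] jaw -4.81 off [-0.45  3.55  8.33] yaw 0.39 F [0.8 0.3 0.3] T [ 0.01 -0.1   0.06] gap 0.0849 j6 1.07 toolx [-0.  0. -1.]
narrow 284 ((504.78790283203125, -304.7829284667969), (35.77234649658203, 7.956109046936035), 83.49494171142578) 0.14406929045782146
wide 478 ((514.6566772460938, -199.5889434814453), (33.17432403564453, 8.235568046569824), 84.67584228515625) 0.16900478367680036
```

View pics/w1.png

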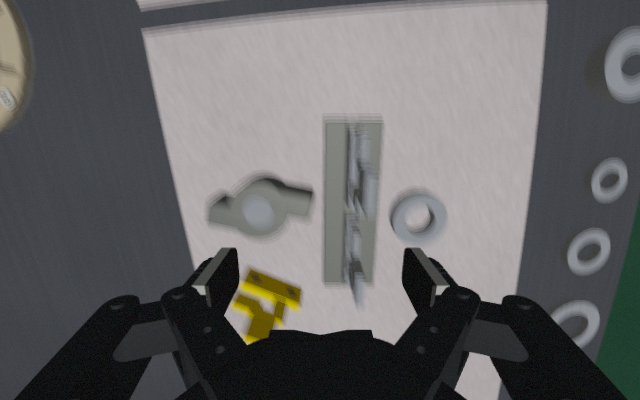

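>>> servo_tool(increments=[{"offset": [0, 1.8, 4.2], "yaw": 0.5}, {"offset": [0, 3.1, 7.3], "yaw": 0.5}, {"offset": [0, 3.6, 8.3], "yaw": 0.5}, {"offset": [0, 3.6, 8.3], "yaw": 0.5}, {"offset": [2.5, 3.6, 8.3], "yaw": 0.5}, {"offset": [6, 3.6, 8.3], "yaw": 0.5}, {"offset": [8, 3.6, 8.3], "yaw": 0.5}, {"offset": [8.5, 3.6, 8.3], "yaw": 0.5}])

```text
clock: 2.6
tcp_pos: [0.5031, -0.2989, 0.1483]
orientation: [-0.475, -0.522, -0.479, 0.522]
wrist_force: [-0.2, -0.0, 0.5]
finger_gap: 0.0854
```

```bash
python3 - <<'E'
from h import *
plan([.5047,-.3046,.1065],-5.3)
E
```

```text
t 2.6 tcp [ 0.5031 -0.2989  0.1483] jaw -5.18 off [4.18 0.23 0.57] yaw 0.12 F [-0.2 -0.   0.5] T [ 0.    0.01 -0.07] gap 0.0854 j6 0.99 toolx [-0.004  0.004 -1.   ]
```

>>> servo_tool(increments=[{"offset": [0.5, 0.2, 0.6], "yaw": 0}, {"offset": [2, 0.2, 0.6], "yaw": 0}, {"offset": [3.5, 0.2, 0.6], "yaw": 0}, {"offset": [4.2, 0.2, 0.6], "yaw": 0}, {"offset": [4.2, 0.2, 0.6], "yaw": 0}, {"offset": [4.2, 0.2, 0.6], "yaw": 0}, {"offset": [4.2, 0.2, 0.6], "yaw": 0}, {"offset": [4.2, 0.2, 0.6], "yaw": 0}])

```text
clock: 3.4
tcp_pos: [0.5069, -0.3086, 0.1097]
orientation: [0.477, 0.523, 0.476, -0.522]
wrist_force: [-0.5, -0.2, -0.1]
finger_gap: 0.0851
```

```bash
python3 - <<'E'
from h import *
plan([.5047,-.3046,.1065],-5.3)
E
```

```text
t 3.4 tcp [ 0.5069 -0.3086  0.1097] jaw -5.27 off [ 0.32 -0.25 -0.37] yaw 0.03 F [-0.5 -0.2 -0.1] T [-0.02 -0.   -0.03] gap 0.0851 j6 0.98 toolx [ 0.001 -0.001 -1.   ]
```

>>> servo_tool(increments=[{"offset": [0.3, -0.2, -0.4], "yaw": 0}, {"offset": [0.3, -0.2, -0.4], "yaw": 0}, {"offset": [0.3, -0.2, -0.4], "yaw": 0}, {"offset": [0.3, -0.2, -0.4], "yaw": 0}, {"offset": [0.3, -0.2, -0.4], "yaw": 0}, {"offset": [0.3, -0.2, -0.4], "yaw": 0}, {"offset": [0.3, -0.2, -0.4], "yaw": 0}, {"offset": [0.3, -0.2, -0.4], "yaw": 0}])

```text
clock: 4.2
tcp_pos: [0.5048, -0.3041, 0.1058]
orientation: [0.476, 0.522, 0.476, -0.522]
wrist_force: [0.0, 0.1, -0.5]
finger_gap: 0.0852
```

```bash
python3 - <<'E'
from h import *
plan([.5047,-.3046,.1065],-5.3)
m=env.camera_model("wrist");im,d=env.read_camera("wrist")
cv2.imwrite("pics/w2.png",im[:,:,::-1]);np.savez("w2.npz",im=im,d=d,m=np.array(m,dtype=object))
P=cloud(m,d);Z=P[...,2]
for nm,c,z in(("narrow",(.505,-.305),.143),("wide",(.514,-.2),.168)):
    M=(np.hypot(P[...,0]-c[0],P[...,1]-c[1])<.04)&(abs(Z-z)<.004)
    q=P[M][:,:2].astype(np.float32)*1000
    if len(q)>3:
        r=cv2.minAreaRect(q);print(nm,len(q),r,np.nanmean(Z[M]))
plan([.5047,-.3046,.1065],-5.3)
E
```

```text
t 4.2 tcp [ 0.5048 -0.3041  0.1058] jaw -5.27 off [-0.07 -0.    0.05] yaw 0.03 F [ 0.   0.1 -0.5] T [ 0.    0.03 -0.01] gap 0.0852 j6 0.98 toolx [ 0.  0. -1.]
narrow 1336 ((505.4306945800781, -304.7281799316406), (34.82961654663086, 8.068474769592285), 84.37789154052734) 0.14421042377480958
wide 1730 ((513.6337280273438, -210.45530700683594), (13.527999877929688, 7.994585037231445), 85.11363220214844) 0.16922944430630993
t 4.25 tcp [ 0.5048 -0.3041  0.1057] jaw -5.28 off [-0.08 -0.    0.05] yaw 0.02 F [-0.2 -0.4 -0.8] T [-0.01  0.04  0.01] gap 0.0852 j6 0.98 toolx [ 0.  0. -1.]
```

View pics/w2.png

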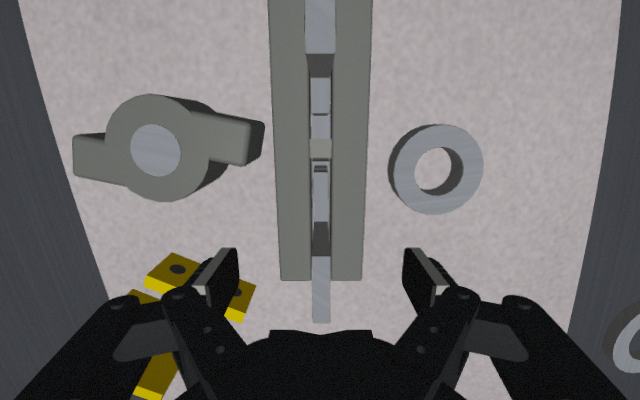

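>>> servo_tool(increments=[{"offset": [0, 0, 0], "yaw": 0}, {"offset": [0, 0, 0], "yaw": 0}, {"offset": [0, 0, 0], "yaw": 0}, {"offset": [0, 0, 0], "yaw": 0}, {"offset": [0, 0, 0], "yaw": 0}, {"offset": [0, 0, 0], "yaw": 0}, {"offset": [0, 0, 0], "yaw": 0}, {"offset": [0, 0, 0], "yaw": 0}], claw=0, force=100)

```text
clock: 5.05
tcp_pos: [0.505, -0.3042, 0.1059]
orientation: [0.477, 0.523, 0.476, -0.522]
wrist_force: [0.6, -0.7, 1.4]
finger_gap: 0.0066
```

>>> servo_tool(increments=[{"offset": [-0.5, 0, 0], "yaw": 0}, {"offset": [-1.5, 0, 0], "yaw": 0}, {"offset": [-3.5, 0, 0], "yaw": 0}, {"offset": [-6, 0, 0], "yaw": 0}, {"offset": [-9, 0, 0], "yaw": 0}, {"offset": [-12, 0, 0], "yaw": 0}, {"offset": [-15, 0, 0], "yaw": 0}, {"offset": [-16, 0, 0], "yaw": 0}])

```text
clock: 5.85
tcp_pos: [0.5056, -0.3045, 0.2695]
orientation: [0.478, 0.523, 0.475, -0.522]
wrist_force: [0.9, -0.2, -4.5]
finger_gap: 0.0068
```

```bash
python3 - <<'E'
from h import *
# stand frame
psi=np.radians(15.7);ex=np.array([np.cos(psi),np.sin(psi)]);ey=np.array([-np.sin(psi),np.cos(psi)])
for n in("top","scene"):
    X=np.load(n+"0.npz",allow_pickle=True);m=X["m"].item();P=cloud(m,X["d"]);Z=P[...,2]
    for nm,c,z0 in(("A",(.525,.178),.124),("B",(.489,.308),.119)):
        M=(np.hypot(P[...,0]-c[0],P[...,1]-c[1])<.06)&(Z>z0)&(Z<.14)
        q=P[M];x=q[:,:2]@ex*1000;y=q[:,:2]@ey*1000
        # neck rows: near top height
        print(n,nm,"x",np.round([x.min(),x.max()],1))
        for a in np.arange(x.min(),x.max(),6):
            k=(x>=a)&(x<a+6)
            if k.any():print("   ",round(a),k.sum(),np.round([y[k].min(),y[k].max(),(y[k].min()+y[k].max())/2,q[k,2].max()*1000],1))
plan([.43,.2,.265],15.7)
E
```

```text
top A x [517.8 590.1]
    518 12 [ 22.4  37.8  30.1 129.9]
    524 20 [ 18.2  43.3  30.8 139.2]
    530 22 [ 16.9  43.2  30.1 138.1]
    536 20 [ 17.5  42.   29.7 138.4]
    542 22 [ 17.   43.2  30.1 138. ]
    548 20 [ 17.   42.3  29.6 138.6]
    554 13 [ 20.9  38.9  29.9 131.3]
    560 15 [ 20.1  37.9  29.  132.6]
    566 13 [ 22.   39.6  30.8 134.8]
    572 13 [ 22.   38.5  30.3 131.2]
    578 12 [ 14.7  38.1  26.4 130.9]
    584 29 [ 13.3  46.4  29.9 139.4]
    590 3 [ 20.   40.9  30.4 136.8]
top B x [517.6 590.1]
    518 8 [160.9 173.8 167.4 135.8]
    524 25 [150.7 177.8 164.3 137.8]
    530 25 [151.5 176.9 164.2 137.9]
    536 20 [151.5 177.  164.2 138.2]
    542 24 [151.9 178.7 165.3 138.4]
    548 22 [151.9 178.5 165.2 136.8]
    554 7 [160.2 176.3 168.3 132.8]
    560 7 [162.4 168.4 165.4 128.1]
    566 7 [159.6 169.  164.3 126.1]
    572 7 [160.6 168.6 164.6 127.8]
    578 8 [160.7 169.7 165.2 126.3]
    584 20 [153.1 176.2 164.6 136.6]
    590 4 [152.9 168.  160.4 131.6]
scene A x [516.5 589.6]
    516 4 [ 18.7  32.4  25.5 133.3]
    522 18 [ 14.   38.9  26.4 136.1]
    5
[... 371 characters left out ...]
 10 [ 14.   40.7  27.3 137.3]
scene B x [518. 592.]
    518 2 [152.  160.3 156.1 125.6]
    524 19 [149.1 179.1 164.1 137.1]
    530 16 [148.6 175.8 162.2 135.7]
    536 26 [146.1 177.2 161.7 136.1]
    542 22 [150.6 176.7 163.7 135.9]
    548 27 [150.8 179.3 165.1 136.2]
    554 15 [157.2 173.1 165.1 138.2]
    560 8 [160.  166.1 163.1 126.6]
    566 7 [159.3 166.8 163.1 125.2]
    572 7 [158.9 168.5 163.7 128.1]
    578 3 [158.4 163.7 161.1 124.4]
    584 22 [152.  173.6 162.8 133.8]
    590 7 [148.9 170.  159.5 131.2]
t 5.85 tcp [ 0.5056 -0.3045  0.2695] jaw -5.27 off [  0.29 -12.16 -49.54] yaw -20.97 F [ 0.9 -0.2 -4.5] T [-0.05 -0.05  0.03] gap 0.0068 j6 0.98 toolx [ 0.004 -0.003 -1.   ]
```

>>> servo_tool(increments=[{"offset": [-1.5, 0, -1], "yaw": 0}, {"offset": [-1.5, -0.2, -4], "yaw": -2}, {"offset": [-1.5, -0.5, -8], "yaw": -5}, {"offset": [-1.5, -0.8, -12.5], "yaw": -8}, {"offset": [-1.5, -1.1, -17], "yaw": -11}, {"offset": [-1.5, -1.4, -21.5], "yaw": -15}, {"offset": [-1.5, -1.7, -26], "yaw": -19}, {"offset": [-1.5, -2, -30.5], "yaw": -21}])

```text
clock: 6.65
tcp_pos: [0.5119, 0.0035, 0.2798]
orientation: [0.564, 0.426, 0.565, -0.426]
wrist_force: [0.4, 0.3, -4.1]
finger_gap: 0.007
```

```bash
python3 - <<'E'
from h import *
plan([.5211,.2488,.285],15.7)
E
```

```text
t 6.65 tcp [0.5119 0.0035 0.2798] jaw 15.84 off [ -0.5    7.58 -23.35] yaw 0.14 F [ 0.4  0.3 -4.1] T [ 0.   -0.14 -0.01] gap 0.007 j6 1.14 toolx [-0.002  0.001 -1.   ]
```

>>> servo_tool(increments=[{"offset": [-0.5, 1.4, -4.5], "yaw": 0}, {"offset": [-0.5, 2.9, -9], "yaw": 0}, {"offset": [-0.5, 4.4, -13.5], "yaw": 0}, {"offset": [-0.5, 5.8, -18], "yaw": 0}, {"offset": [-0.5, 6.9, -21.3], "yaw": 0}, {"offset": [-0.5, 7.4, -22.9], "yaw": 0}, {"offset": [-0.5, 7.6, -23.4], "yaw": 0}, {"offset": [-0.5, 7.6, -23.4], "yaw": 0}])

```text
clock: 7.45
tcp_pos: [0.5223, 0.2472, 0.285]
orientation: [0.564, 0.426, 0.564, -0.427]
wrist_force: [-0.5, -0.2, -5.5]
finger_gap: 0.0068
```

```bash
cat > look.py <<'E'
from h import *
import sys
tag=sys.argv[1]
m=env.camera_model("wrist");s=env.get_state();im,d=env.read_camera("wrist")
cv2.imwrite(f"pics/{tag}.png",im[:,:,::-1]);np.savez(tag+".npz",im=im,d=d,m=np.array(m,dtype=object))
p=np.array(s["tcp_pos"]);r=R(s["orientation"]);print("tcp",np.round(p,4))
P=cloud(m,d)
psi=np.radians(15.7);ex=np.array([np.cos(psi),np.sin(psi)]);ey=np.array([-np.sin(psi),np.cos(psi)])
S=np.stack([P[...,:2]@ex,P[...,:2]@ey,P[...,2]],-1)*1000
print("tcp stand",np.round([p[:2]@ex*1000,p[:2]@ey*1000],1))
for nm,yc,z in(("A",28.5,130),("B",163.7,125)):
    M=(abs(S[...,0]-569)<11)&(abs(S[...,1]-yc)<25)&(S[...,2]>z-7)&(S[...,2]<z+6)
    q=S[M]
    if len(q)>10: print("neck",nm,len(q),np.round([q[:,1].min(),q[:,1].max(),np.median(q[:,1]),q[:,2].max()],1))
    M=(abs(S[...,0]-535)<15)&(abs(S[...,1]-yc)<30)&(abs(S[...,2]-134)<6);q=S[M]
    if len(q)>10: print("post",nm,len(q),np.round([q[:,1].min(),q[:,1].max(),q[:,1].mean(),q[:,2].mean()],1))
    M=(abs(S[...,0]-587)<8)&(abs(S[...,1]-yc)<30)&(S[...,2]>110)&(S[...,2]<145);q=S[M]
    if len(q)>10: print("head",nm,len(q),np.round([q[:,0].min(),q[:,0].max(),q[:,1].min(),q[:,1].max(),q[:,2].max()],1))
E
python3 look.py w3; python3 -c "
from h import *
plan([.5211,.2488,.285],15.7)"
```

```text
tcp [0.5223 0.2472 0.285 ]
tcp stand [569.7  96.7]
post A 355 [ 16.4  43.   34.4 134.3]
head A 77 [579.6 589.9  37.2  47.1 135.1]
neck B 210 [158.8 168.1 163.5 127.6]
post B 656 [151.  175.9 163.7 135.4]
head B 202 [579.5 590.1 151.7 176.3 136.1]
t 7.5 tcp [0.5224 0.2465 0.2853] jaw 15.7 off [ 0.03 -0.06 -0.26] yaw 0.0 F [-0.6  0.4 -4.3] T [-0.04  0.02  0.01] gap 0.0068 j6 1.6 toolx [-0.001 -0.001 -1.   ]
```

View pics/w3.png

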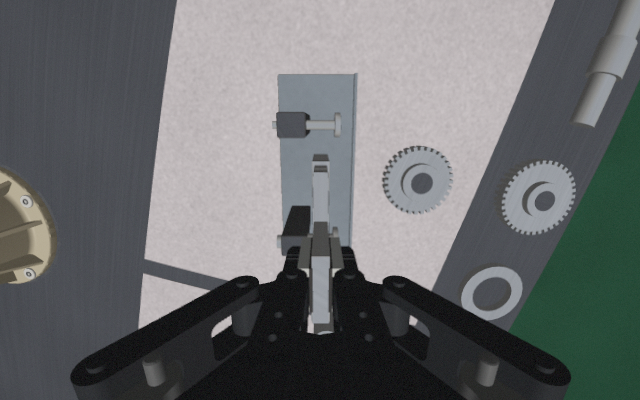

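```bash
cat > hand.py <<'E'
from h import *
import sys
X=np.load(sys.argv[1]+".npz",allow_pickle=True);p=np.array(eval(sys.argv[2]));top=float(sys.argv[3])
m=X["m"].item();P=cloud(m,X["d"])
psi=np.radians(15.7);ex=np.array([np.cos(psi),np.sin(psi)]);ey=np.array([-np.sin(psi),np.cos(psi)])
Q=P-p;S=np.stack([Q[...,:2]@ex,Q[...,:2]@ey,Q[...,2]],-1)*1000
M=(abs(S[...,0])<12)&(abs(S[...,1])<60)&(abs(S[...,2])<130)
q=S[M]
for z0 in range(-110,60,5):
    k=(q[:,2]>=z0)&(q[:,2]<z0+5)
    if k.sum()>8: print(z0,k.sum(),np.round([q[k,0].min(),q[k,0].max(),q[k,1].min(),q[k,1].max(),q[k,2].mean()],1))
E
python3 hand.py w3 "[.5223,.2472,.285]" 0
```

```text
-90 9 [ -4.5   5.3  43.4  43.6 -85.5]
-80 14 [ -5.1   5.2  43.4  43.6 -78.7]
-75 16 [ -5.8   5.8  43.4  43.8 -72. ]
-65 10 [ -4.7   5.6  44.1  44.3 -60.7]
-60 15 [ -5.4   4.7  44.1  44.4 -57.2]
-55 9 [ -4.6   5.4  44.2  44.4 -53.4]
-50 259 [ -5.9   6.1  -4.7  44.4 -47.8]
-30 13 [ -3.9   3.5  43.8  44.4 -26.6]
-25 16 [ -3.2   4.1  43.9  44.5 -22.3]
-20 21 [ -3.7   3.9  44.1  44.4 -17.4]
-15 18 [ -3.6   3.8  44.   44.5 -12.6]
-10 209 [-3.5  3.9 16.2 44.3 -5.7]
-5 543 [-3.5  3.8 15.7 44.2 -4.2]
0 44 [-3.4  3.7 15.6 16.6  2.5]
5 141 [-11.7  11.6   6.1  16.7   7.7]
10 170 [-11.9  11.9   6.1  16.9  12.5]
15 186 [-11.9  11.9   6.   16.8  17.5]
20 216 [-11.9  11.9   5.9  16.8  22.6]
25 243 [-11.9  11.9   6.   17.   27.7]
30 240 [-11.8  11.9   6.3  16.8  32.6]
35 1703 [-10.   11.8 -18.2  17.   38.3]
40 143 [-12.   11.8 -12.5  13.2  42.8]
45 568 [-12.   11.9 -12.5  14.   47.8]
50 351 [-11.9  12.  -11.8  12.2  52.4]
55 303 [-12.   11.9   6.5  12.6  57.4]
```

>>> servo_tool(increments=[{"offset": [1, 0, -0.2], "yaw": 0}, {"offset": [3, 0, -0.2], "yaw": 0}, {"offset": [5.5, 0, -0.2], "yaw": 0}, {"offset": [8, 0, -0.2], "yaw": 0}, {"offset": [10.5, 0, -0.2], "yaw": 0}, {"offset": [12, 0, -0.2], "yaw": 0}, {"offset": [12.5, 0, -0.2], "yaw": 0}, {"offset": [12.5, 0, -0.2], "yaw": 0}])

```text
clock: 8.3
tcp_pos: [0.5215, 0.2481, 0.1599]
orientation: [0.563, 0.427, 0.564, -0.428]
wrist_force: [0.0, -0.5, -3.9]
finger_gap: 0.0068
```

```bash
cat > st.py <<'E'
from h import *
import sys
x,y,z=eval(sys.argv[1])
psi=np.radians(15.7);ex=np.array([np.cos(psi),np.sin(psi)]);ey=np.array([-np.sin(psi),np.cos(psi)])
w=(x*ex+y*ey)/1000
p=np.array(env.get_state()["tcp_pos"]);print("stand tcp",np.round([p[:2]@ex*1000,p[:2]@ey*1000,p[2]*1000],1))
plan([w[0],w[1],z/1000],15.7)
E
python3 st.py "(569,164.1,160)"
```

```text
stand tcp [569.2  97.7 159.9]
t 8.3 tcp [0.5215 0.2481 0.1599] jaw 15.64 off [-0.01 -0.03 -6.64] yaw -0.06 F [ 0.  -0.5 -3.9] T [-0.01  0.02 -0.02] gap 0.0068 j6 1.6 toolx [-0.002 -0.001 -1.   ]
```

Height and line are right; slide sideways over the thin pin.

>>> servo_tool(increments=[{"offset": [0, 0, -0.7], "yaw": 0}, {"offset": [0, 0, -1.7], "yaw": 0}, {"offset": [0, 0, -2.8], "yaw": 0}, {"offset": [0, 0, -3.9], "yaw": 0}, {"offset": [0, 0, -5], "yaw": 0}, {"offset": [0, 0, -6], "yaw": 0}, {"offset": [0, 0, -6.6], "yaw": 0}, {"offset": [0, 0, -6.6], "yaw": 0}])

```text
clock: 9.1
tcp_pos: [0.5037, 0.3138, 0.1607]
orientation: [0.564, 0.426, 0.564, -0.426]
wrist_force: [0.2, 0.1, -4.1]
finger_gap: 0.007
```

```bash
python3 st.py "(569,164.1,142.5)"; python3 look.py w4;python3 st.py "(569,164.1,142.5)"
```

```text
stand tcp [569.9 165.8 160.7]
t 9.1 tcp [0.5037 0.3138 0.1607] jaw 15.81 off [ 1.82 -0.09  0.17] yaw 0.11 F [ 0.2  0.1 -4.1] T [-0.08 -0.02 -0.  ] gap 0.007 j6 1.72 toolx [-0.  0. -1.]
tcp [0.5037 0.3138 0.1607]
tcp stand [569.9 165.8]
neck B 233 [159.9 169.3 165.9 127.5]
post B 1482 [151.2 177.5 166.  135. ]
head B 470 [579.3 590.4 152.7 177.  135.7]
stand tcp [569.9 165.2 160.7]
t 9.15 tcp [0.5039 0.3132 0.1607] jaw 15.79 off [ 1.82 -0.09  0.11] yaw 0.09 F [-0.5  0.3 -5.2] T [-0.01 -0.01  0.02] gap 0.0065 j6 1.72 toolx [-0. -0. -1.]
```

View pics/w4.png

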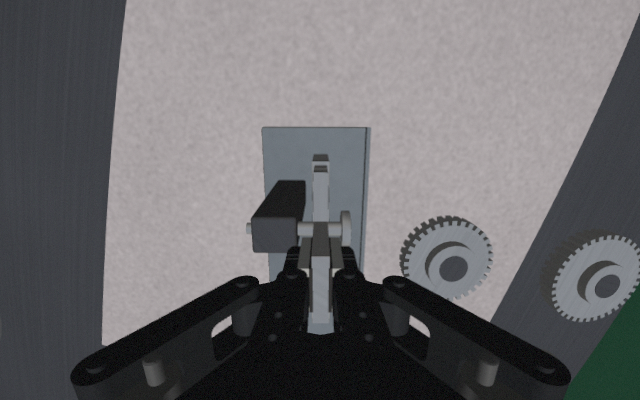

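>>> servo_tool(increments=[{"offset": [0.2, 0, 0], "yaw": 0}, {"offset": [0.5, 0, 0], "yaw": 0}, {"offset": [0.8, 0, 0], "yaw": 0}, {"offset": [1.1, 0, 0], "yaw": 0}, {"offset": [1.4, 0, 0], "yaw": 0}, {"offset": [1.6, 0, 0], "yaw": 0}, {"offset": [1.8, 0, 0], "yaw": 0}, {"offset": [1.8, 0, 0], "yaw": 0}])

```text
clock: 9.95
tcp_pos: [0.5042, 0.3128, 0.1429]
orientation: [0.564, 0.427, 0.564, -0.427]
wrist_force: [-0.4, -0.6, -4.0]
finger_gap: 0.0066
```

```bash
python3 st.py "(569,164.9,142.5)"
```

```text
stand tcp [570.  164.7 142.9]
t 9.95 tcp [0.5042 0.3128 0.1429] jaw 15.73 off [ 0.04 -0.1  -0.02] yaw 0.03 F [-0.4 -0.6 -4. ] T [-0.06  0.03 -0.01] gap 0.0066 j6 1.72 toolx [ 0.  0. -1.]
```

>>> servo_tool(increments=[{"offset": [0.05, 0, 0], "yaw": 0}, {"offset": [0.05, 0, 0], "yaw": 0}, {"offset": [0.1, 0, 0], "yaw": 0}, {"offset": [0.1, 0, 0], "yaw": 0}, {"offset": [0.1, 0, 0], "yaw": 0}, {"offset": [0.1, 0, 0], "yaw": 0}, {"offset": [0.1, 0, 0], "yaw": 0}, {"offset": [0.1, 0, 0], "yaw": 0}])

```text
clock: 10.75
tcp_pos: [0.5043, 0.3128, 0.1426]
orientation: [0.564, 0.427, 0.564, -0.427]
wrist_force: [-2.7, -1.1, 6.3]
finger_gap: 0.0072
```

```bash
python3 st.py "(569,164.9,142.5)"
```

```text
stand tcp [570.2 164.7 142.6]
t 10.75 tcp [0.5043 0.3128 0.1426] jaw 15.73 off [ 0.01 -0.12 -0.02] yaw 0.03 F [-2.7 -1.1  6.3] T [-0.38  0.69 -0.04] gap 0.0072 j6 1.72 toolx [ 0.001  0.    -1.   ]
```

>>> servo_tool(increments=[{"offset": [0, 0, 0], "yaw": 0}, {"offset": [0, 0, 0], "yaw": 0}, {"offset": [0, 0, 0], "yaw": 0}, {"offset": [0, 0, 0], "yaw": 0}, {"offset": [0, 0, 0], "yaw": 0}, {"offset": [0, 0, 0], "yaw": 0}, {"offset": [0, 0, 0], "yaw": 0}, {"offset": [0, 0, 0], "yaw": 0}], claw=0.5)

```text
clock: 11.55
tcp_pos: [0.5042, 0.3128, 0.1418]
orientation: [0.564, 0.427, 0.564, -0.427]
wrist_force: [0.5, 0.3, 0.6]
finger_gap: 0.0428
```

```bash
python3 look.py w5; python3 hand.py w5 "env.get_state()['tcp_pos']" 0|head -30;python3 st.py "(569,164.9,142.5)"
```

```text
tcp [0.5042 0.3128 0.1418]
tcp stand [570.  164.7]
neck B 297 [160.  169.5 166.2 127.7]
post B 1129 [151.9 177.5 170.1 134.7]
head B 604 [579.2 591.9 152.3 177.1 144.6]
-85 10 [ -5.1   5.5  41.1  41.3 -84.3]
-75 11 [ -4.9   5.3  41.6  41.8 -74.2]
-70 15 [ -5.5   5.9  41.9  42.1 -66.1]
-60 16 [ -5.2   5.6  42.2  42.5 -57.9]
-55 12 [ -5.1   6.1  33.6  42.8 -50.4]
-50 180 [ -5.3   6.4  -5.3  42.9 -48. ]
-35 12 [ -3.3   4.3  43.4  43.7 -31. ]
-25 42 [-11.6  12.    3.3  44.  -21.8]
-20 309 [-12.   11.8  -4.7  44.3 -16.8]
-15 31 [-10.6  11.6  -1.8  44.5 -14. ]
-10 448 [-3.5  4.4 16.4 44.8 -5.7]
-5 341 [-3.5  4.4 16.4 44.8 -4.2]
0 38 [-3.4  4.3 16.4 17.5  2.5]
5 50 [-3.3  4.1 16.9 17.8  7.7]
10 50 [-3.1  4.5 16.9 18.  12.7]
15 55 [-3.4  4.4 17.2 18.2 17.5]
20 64 [-3.4  4.2 17.4 18.6 22.5]
25 76 [-3.3  4.5 17.5 18.9 27.8]
30 75 [-3.1  4.4 17.8 18.9 32.6]
35 1149 [ -3.4   4.6 -15.9  19.3  38.9]
40 197 [ -3.1   4.4 -14.9  11.7  40.3]
stand tcp [570.  164.7 141.8]
t 11.6 tcp [0.5042 0.3128 0.1418] jaw 15.73 off [-0.07 -0.1  -0.02] yaw 0.03 F [-0.4 -0.9  0.3] T [ 0.02 -0.01  0.04] gap 0.0429 j6 1.72 toolx [ 0.  0. -1.]
```

View pics/w5.png

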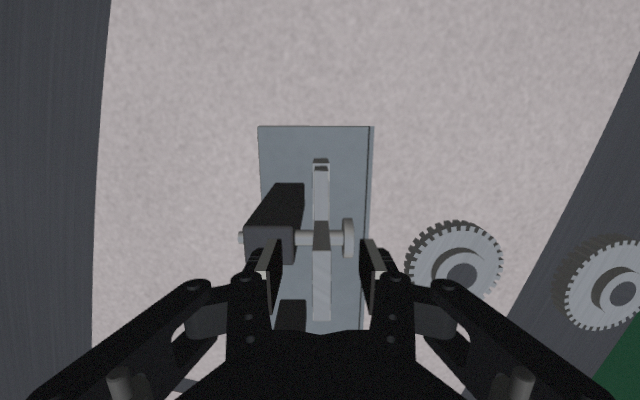

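>>> servo_tool(increments=[{"offset": [-0.5, 0, 0], "yaw": 0}, {"offset": [-2, 0, 0], "yaw": 0}, {"offset": [-4.5, 0, 0], "yaw": 0}, {"offset": [-7.5, 0, 0], "yaw": 0}, {"offset": [-10.5, 0, 0], "yaw": 0}, {"offset": [-11, 0, 2], "yaw": 0}, {"offset": [-11, 0, 5], "yaw": 0}, {"offset": [-11, 0, 9], "yaw": 0}])

```text
clock: 12.4
tcp_pos: [0.5288, 0.2265, 0.2528]
orientation: [0.565, 0.427, 0.564, -0.425]
wrist_force: [1.6, -0.2, 0.3]
finger_gap: 0.0428
```

```bash
python3 -c "
from h import *
plan([.5142,-.1996,.25],-5.3)
for n in ('scene','top'):
    m=env.camera_model(n);im,d=env.read_camera(n)
    np.savez(n+'1.npz',im=im,d=d,m=np.array(m,dtype=object))
    if n=='scene': cv2.imwrite('pics/s2.png',cv2.resize(im[120:240,350:500],None,fx=5,fy=5,interpolation=cv2.INTER_CUBIC)[:,:,::-1])
"
```

```text
t 12.4 tcp [0.5288 0.2265 0.2528] jaw 15.89 off [  0.25 -13.07  40.58] yaw 21.19 F [ 1.6 -0.2  0.3] T [-0.   -0.    0.02] gap 0.0428 j6 1.56 toolx [ 0.002  0.001 -1.   ]
```

View pics/s2.png

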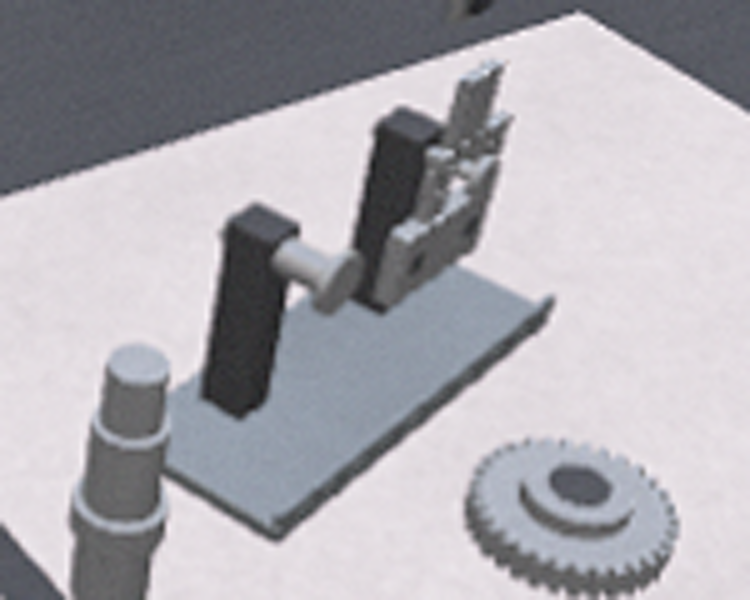

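>>> servo_tool(increments=[{"offset": [0, -1.5, 4.5], "yaw": 3}, {"offset": [0, -3, 9.2], "yaw": 6}, {"offset": [0, -4.5, 13.9], "yaw": 9}, {"offset": [0, -6, 18.6], "yaw": 12}, {"offset": [0, -7.5, 23.3], "yaw": 15}, {"offset": [0, -9, 28], "yaw": 18}, {"offset": [0, -10.5, 32.5], "yaw": 21}, {"offset": [0, -11.9, 37], "yaw": 21}], claw=1)

```text
clock: 13.3
tcp_pos: [0.5141, -0.1638, 0.2523]
orientation: [0.476, 0.523, 0.476, -0.522]
wrist_force: [0.8, -0.1, 0.3]
finger_gap: 0.0855
```

```bash
python3 -c "
from h import *
plan([.5142,-.1996,.20],-5.3)"
```

```text
t 13.3 tcp [ 0.5141 -0.1638  0.2523] jaw -5.33 off [5.23 0.34 3.57] yaw -0.03 F [ 0.8 -0.1  0.3] T [ 0.   -0.07  0.01] gap 0.0855 j6 1.21 toolx [ 0.001 -0.    -1.   ]
```

>>> servo_tool(increments=[{"offset": [0, 0.1, 1.5], "yaw": 0}, {"offset": [1, 0.3, 3], "yaw": 0}, {"offset": [3, 0.3, 3.6], "yaw": 0}, {"offset": [4.5, 0.3, 3.6], "yaw": 0}, {"offset": [5.2, 0.3, 3.6], "yaw": 0}, {"offset": [5.2, 0.3, 3.6], "yaw": 0}, {"offset": [5.2, 0.3, 3.6], "yaw": 0}, {"offset": [5.2, 0.3, 3.6], "yaw": 0}])

```text
clock: 14.1
tcp_pos: [0.5146, -0.1981, 0.2007]
orientation: [0.477, 0.522, 0.476, -0.522]
wrist_force: [0.0, -0.6, 0.2]
finger_gap: 0.0851
```

```bash
python3 - <<'E'
from h import *
plan([.5142,-.1996,.1315],-5.3)
m=env.camera_model("wrist");im,d=env.read_camera("wrist")
cv2.imwrite("pics/w6.png",im[:,:,::-1])
P=cloud(m,d);Z=P[...,2]
M=(np.hypot(P[...,0]-.514,P[...,1]+.2)<.04)&(abs(Z-.168)<.004)
r=cv2.minAreaRect(P[M][:,:2].astype(np.float32)*1000);print(M.sum(),r,np.nanmean(Z[M]))
plan([.5142,-.1996,.1315],-5.3)
E
```

```text
t 14.1 tcp [ 0.5146 -0.1981  0.2007] jaw -5.22 off [ 6.92 -0.04  0.15] yaw 0.08 F [ 0.  -0.6  0.2] T [-0.01 -0.01 -0.01] gap 0.0851 j6 1.15 toolx [ 0.001 -0.001 -1.   ]
570 ((514.7265625, -199.522705078125), (34.726966857910156, 8.001222610473633), 84.95980834960938) 0.16925273552318867
t 14.15 tcp [ 0.5146 -0.1982  0.2007] jaw -5.23 off [ 6.92 -0.04  0.14] yaw 0.07 F [ 0.   0.5 -0.8] T [ 0.01  0.02 -0.01] gap 0.0852 j6 1.15 toolx [ 0.002 -0.001 -1.   ]
```

View pics/w6.png

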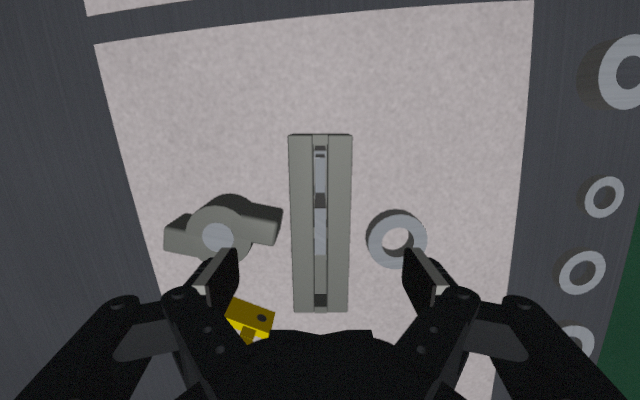

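>>> servo_tool(increments=[{"offset": [1, 0, 0.1], "yaw": 0}, {"offset": [3, 0, 0.1], "yaw": 0}, {"offset": [5, 0, 0.1], "yaw": 0}, {"offset": [6.4, 0, 0.1], "yaw": 0}, {"offset": [6.9, 0, 0.1], "yaw": 0}, {"offset": [6.9, 0, 0.1], "yaw": 0}, {"offset": [6.9, 0, 0.1], "yaw": 0}, {"offset": [6.9, 0, 0.1], "yaw": 0}])

```text
clock: 14.95
tcp_pos: [0.5146, -0.1997, 0.1317]
orientation: [0.477, 0.523, 0.476, -0.522]
wrist_force: [-0.0, 0.1, 0.1]
finger_gap: 0.0857
```

>>> servo_tool(increments=[{"offset": [0, 0, 0], "yaw": 0}, {"offset": [0, 0, 0], "yaw": 0}, {"offset": [0, 0, 0], "yaw": 0}, {"offset": [0, 0, 0], "yaw": 0}, {"offset": [0, 0, 0], "yaw": 0}, {"offset": [0, 0, 0], "yaw": 0}, {"offset": [0, 0, 0], "yaw": 0}, {"offset": [0, 0, 0], "yaw": 0}], claw=0, force=100)

```text
clock: 15.75
tcp_pos: [0.5142, -0.1995, 0.1309]
orientation: [0.477, 0.523, 0.476, -0.522]
wrist_force: [0.7, -0.6, 0.6]
finger_gap: 0.0071
```

>>> servo_tool(increments=[{"offset": [-0.5, 0, 0], "yaw": 0}, {"offset": [-1.5, 0, 0], "yaw": 0}, {"offset": [-3.5, 0, 0], "yaw": 0}, {"offset": [-6, 0, 0], "yaw": 0}, {"offset": [-9, 0, 0], "yaw": 0}, {"offset": [-12.5, 0, 0], "yaw": 0}, {"offset": [-15.5, 0, 0], "yaw": 0}, {"offset": [-16.6, 0, 0], "yaw": 0}])

```text
clock: 16.55
tcp_pos: [0.5147, -0.1997, 0.3003]
orientation: [0.478, 0.523, 0.475, -0.522]
wrist_force: [-0.8, 0.3, -4.7]
finger_gap: 0.0069
```

```bash
python3 st.py "(569,-41,297)"
```

```text
stand tcp [ 441.4 -331.5  300.3]
t 16.55 tcp [ 0.5147 -0.1997  0.3003] jaw -5.27 off [  0.28   1.52 -31.7 ] yaw -20.97 F [-0.8  0.3 -4.7] T [-0.04 -0.11  0.04] gap 0.0069 j6 1.15 toolx [ 0.004 -0.002 -1.   ]
```

>>> servo_tool(increments=[{"offset": [0, 0.1, -2], "yaw": -2}, {"offset": [0, 0.3, -6], "yaw": -5}, {"offset": [0, 0.5, -10.5], "yaw": -9}, {"offset": [0, 0.7, -15], "yaw": -13}, {"offset": [0, 0.9, -19.5], "yaw": -17}, {"offset": [0, 1.1, -24], "yaw": -20}, {"offset": [0, 1.3, -28], "yaw": -21}, {"offset": [0, 1.5, -30.5], "yaw": -21}])

```text
clock: 17.35
tcp_pos: [0.5561, 0.106, 0.2955]
orientation: [0.563, 0.426, 0.565, -0.426]
wrist_force: [0.6, -0.7, -4.8]
finger_gap: 0.0065
```

>>> servo_tool(increments=[{"offset": [0, 0, -0.8], "yaw": 0}, {"offset": [0, 0, -0.8], "yaw": 0}, {"offset": [0, 0, -0.8], "yaw": 0}, {"offset": [0, 0, -0.8], "yaw": 0}, {"offset": [0, 0, -0.8], "yaw": 0}, {"offset": [0, 0, -0.8], "yaw": 0}, {"offset": [0, 0, -0.8], "yaw": 0}, {"offset": [0, 0, -0.8], "yaw": 0}])

```text
clock: 18.15
tcp_pos: [0.5547, 0.1104, 0.2969]
orientation: [0.564, 0.427, 0.564, -0.427]
wrist_force: [-0.3, 0.3, -4.8]
finger_gap: 0.0069
```

```bash
python3 st.py "(569,-41,297)";python3 look.py w7; python3 hand.py w7 "env.get_state()['tcp_pos']" 0; python3 st.py "(569,-41,165.5)"
```

```text
stand tcp [563.9 -43.9 296.9]
t 18.15 tcp [0.5547 0.1104 0.2969] jaw 15.7 off [-0.01  0.51 -0.29] yaw -0.0 F [-0.3  0.3 -4.8] T [-0.01  0.03  0.06] gap 0.0069 j6 1.35 toolx [ 0.  0. -1.]
tcp [0.5547 0.1104 0.2969]
tcp stand [563.9 -43.9]
neck A 396 [ 19.1  38.1  28.6 133.3]
post A 646 [ 16.2  41.9  28.6 135.1]
head A 309 [579.6 590.1  10.4  46.5 140.6]
-105 14 [  -5.5    5.9   43.7   44.  -103.7]
-100 13 [ -5.3   4.9  43.8  43.9 -95.6]
-90 14 [ -5.2   5.5  43.8  44.1 -87.7]
-85 11 [ -5.    5.4  43.8  44.  -80.7]
-75 14 [ -4.9   5.3  43.8  44.  -74. ]
-70 16 [ -5.5   5.9  43.8  44.1 -67.6]
-60 222 [ -5.6   6.   -8.2  44.6 -57.7]
-30 14 [ -3.8   4.2  44.1  44.8 -26.9]
-25 14 [ -3.7   3.5  44.4  44.7 -22.9]
-20 25 [ -3.6   4.   44.2  44.7 -17.8]
-15 16 [ -3.5   3.9  44.4  44.8 -12.3]
-10 205 [-3.5  3.9 16.3 44.7 -5.6]
-5 546 [-3.5  3.9 16.2 44.7 -4.2]
0 49 [-6.6  4.2  9.9 17.1  2.7]
5 138 [-11.8  11.7   5.9  17.    7.6]
10 166 [-12.   11.9   6.   16.9  12.5]
15 190 [-11.9  12.    5.9  17.   17.6]
20 209 [-11.8  12.    5.8  17.2  22.5]
25 231 [-11.9  11.9   5.7  16.9  27.5]
30 251 [-11.9  11.8   6.2  17.2  32.5]
35 1713 [-11.8  11.3 -17.7  17.   38.3]
40 138 [-11.7  11.9  -7.7  13.4  42.9]
45 566 [-12.   11.9 -12.9  13.6  47.9]
50 344 [-12.   11.9 -11.9  12.2  52.4]
55 303 [-11.9  12.   -7.9  12.4  57.4]
stand tcp [563.9 -43.8 296.8]
t 18.2 tcp [0.5547 0.1105 0.2968] jaw 15.71 off [13.13  0.5  -0.27] yaw 0.01 F [-0.4 -0.6 -5.8] T [-0.02 -0.02  0.  ] gap 0.007 j6 1.35 toolx [ 0.  0. -1.]
```

View pics/w7.png

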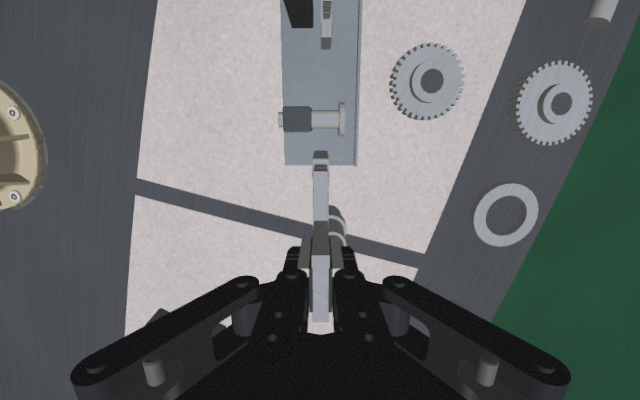

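>>> servo_tool(increments=[{"offset": [0.5, 0.5, -0.3], "yaw": 0}, {"offset": [2.5, 0.5, -0.3], "yaw": 0}, {"offset": [5, 0.5, -0.3], "yaw": 0}, {"offset": [7.5, 0.5, -0.3], "yaw": 0}, {"offset": [10, 0.5, -0.3], "yaw": 0}, {"offset": [12, 0.5, -0.3], "yaw": 0}, {"offset": [13.1, 0.5, -0.3], "yaw": 0}, {"offset": [13.1, 0.5, -0.3], "yaw": 0}])

```text
clock: 19.0
tcp_pos: [0.5575, 0.1151, 0.1638]
orientation: [0.563, 0.426, 0.565, -0.428]
wrist_force: [0.3, 0.3, -5.0]
finger_gap: 0.0068
```

```bash
python3 st.py "(569,-41,165.5)";python3 look.py w8; python3 st.py "(569,29.4,165.5)"
```

```text
stand tcp [567.9 -40.1 163.8]
t 19.0 tcp [0.5575 0.1151 0.1638] jaw 15.74 off [-0.17  0.11  0.09] yaw 0.04 F [ 0.3  0.3 -5. ] T [0.02 0.07 0.  ] gap 0.0068 j6 1.36 toolx [-0.004 -0.    -1.   ]
tcp [0.5575 0.1151 0.1638]
tcp stand [567.9 -40.1]
neck A 1135 [  4.5  38.2  29.1 135.9]
post A 1971 [ 16.   42.   29.2 135.1]
head A 925 [579.  590.2  10.7  46.8 140.8]
stand tcp [568.7 -40.3 165.3]
t 19.05 tcp [0.5584 0.1151 0.1653] jaw 15.74 off [-0.01  0.03 -6.97] yaw 0.04 F [ 0.3  0.1 -4.5] T [-0.02 -0.04 -0.02] gap 0.0068 j6 1.36 toolx [-0.001  0.    -1.   ]
```

View pics/w8.png

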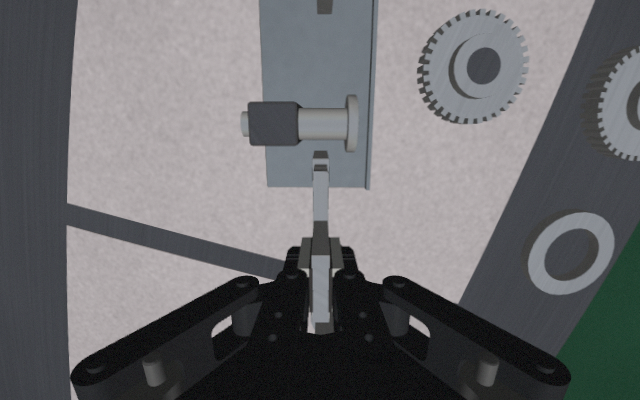

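>>> servo_tool(increments=[{"offset": [0, 0, -0.7], "yaw": 0}, {"offset": [0, 0, -1.8], "yaw": 0}, {"offset": [0, 0, -3], "yaw": 0}, {"offset": [0, 0, -4.2], "yaw": 0}, {"offset": [0, 0, -5.4], "yaw": 0}, {"offset": [0, 0, -6.4], "yaw": 0}, {"offset": [0, 0, -6.9], "yaw": 0}, {"offset": [0, 0, -6.9], "yaw": 0}])

```text
clock: 19.85
tcp_pos: [0.5397, 0.1822, 0.1657]
orientation: [0.564, 0.426, 0.564, -0.426]
wrist_force: [0.4, -0.4, -4.6]
finger_gap: 0.0067
```

```bash
python3 look.py w9; python3 st.py "(569,29.4,148)"
```

```text
tcp [0.5397 0.1822 0.1657]
tcp stand [568.8  29.4]
neck A 439 [ 21.4  39.1  32.5 132.9]
post A 1478 [ 16.5  42.5  30.7 134.8]
head A 680 [579.  590.   13.2  46.9 140.3]
neck B 389 [158.4 168.1 162.3 128.3]
post B 1442 [150.3 165.4 157.2 134.8]
head B 606 [579.  590.3 150.3 170.6 135.6]
stand tcp [568.9  28.8 165.8]
t 19.9 tcp [0.5399 0.1817 0.1658] jaw 15.77 off [ 1.78  0.01 -0.06] yaw 0.07 F [ 0.3 -0.6 -5.4] T [-0.11 -0.01  0.02] gap 0.0066 j6 1.48 toolx [ 0. -0. -1.]
```

View pics/w9.png

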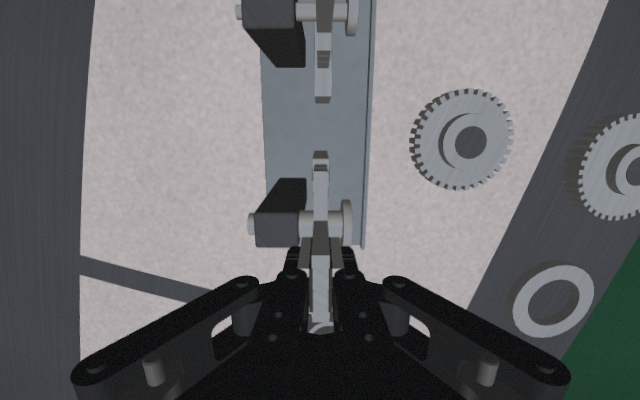

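Pin is in the channel at the notch; lower 18 mm.

>>> servo_tool(increments=[{"offset": [0.2, 0, -0.1], "yaw": 0}, {"offset": [0.5, 0, -0.1], "yaw": 0}, {"offset": [0.8, 0, -0.1], "yaw": 0}, {"offset": [1.1, 0, -0.1], "yaw": 0}, {"offset": [1.4, 0, -0.1], "yaw": 0}, {"offset": [1.6, 0, -0.1], "yaw": 0}, {"offset": [1.8, 0, -0.1], "yaw": 0}, {"offset": [1.8, 0, -0.1], "yaw": 0}])

```text
clock: 20.7
tcp_pos: [0.5398, 0.1823, 0.1479]
orientation: [0.564, 0.427, 0.564, -0.427]
wrist_force: [-0.5, -0.5, -4.3]
finger_gap: 0.007
```

```bash
python3 st.py "(569,29.4,148)"
```

```text
stand tcp [568.9  29.4 147.9]
t 20.7 tcp [0.5398 0.1823 0.1479] jaw 15.73 off [-0.01  0.01 -0.  ] yaw 0.03 F [-0.5 -0.5 -4.3] T [-0.09  0.07 -0.01] gap 0.007 j6 1.48 toolx [ 0.  0. -1.]
```

>>> servo_tool(increments=[{"offset": [0.05, 0, 0], "yaw": 0}, {"offset": [0.05, 0, 0], "yaw": 0}, {"offset": [0.05, 0, 0], "yaw": 0}, {"offset": [0.1, 0, 0], "yaw": 0}, {"offset": [0.1, 0, 0], "yaw": 0}, {"offset": [0.1, 0, 0], "yaw": 0}, {"offset": [0.1, 0, 0], "yaw": 0}, {"offset": [0.1, 0, 0], "yaw": 0}])

```text
clock: 21.5
tcp_pos: [0.5399, 0.1823, 0.1477]
orientation: [0.564, 0.427, 0.563, -0.427]
wrist_force: [-3.5, -1.2, 5.5]
finger_gap: 0.0071
```

```bash
python3 st.py "(569,29.4,148)"
```

```text
stand tcp [569.1  29.4 147.7]
t 21.5 tcp [0.5399 0.1823 0.1477] jaw 15.73 off [-0.03 -0.01  0.  ] yaw 0.03 F [-3.5 -1.2  5.5] T [-0.23  0.74  0.02] gap 0.0071 j6 1.48 toolx [ 0.001  0.    -1.   ]
```

Seated on the pin (about 10 N load shift). Release.

>>> servo_tool(increments=[{"offset": [0, 0, 0], "yaw": 0}, {"offset": [0, 0, 0], "yaw": 0}, {"offset": [0, 0, 0], "yaw": 0}, {"offset": [0, 0, 0], "yaw": 0}, {"offset": [0, 0, 0], "yaw": 0}, {"offset": [0, 0, 0], "yaw": 0}, {"offset": [0, 0, 0], "yaw": 0}, {"offset": [0, 0, 0], "yaw": 0}], claw=0.5)

```text
clock: 22.3
tcp_pos: [0.5398, 0.1823, 0.1468]
orientation: [0.564, 0.427, 0.564, -0.427]
wrist_force: [0.5, -0.0, 0.6]
finger_gap: 0.0425
```

>>> servo_tool(increments=[{"offset": [-0.5, 0, 0], "yaw": 0}, {"offset": [-2, 0, 0], "yaw": 0}, {"offset": [-4, 0, 0], "yaw": 0}, {"offset": [-7, 0, 0], "yaw": 0}, {"offset": [-10, 0, 0], "yaw": 0}, {"offset": [-12, 0, 0], "yaw": 0}, {"offset": [-13, 0, 0], "yaw": 0}, {"offset": [-13, 0, 0], "yaw": 0}])

```text
clock: 23.1
tcp_pos: [0.5405, 0.1825, 0.2784]
orientation: [0.564, 0.428, 0.563, -0.426]
wrist_force: [0.3, 0.0, 0.7]
finger_gap: 0.0428
```

```bash
python3 st.py "(569,29.4,148)"; python3 look.py w10; python3 - <<'E'
from h import *
im,d=env.read_camera("scene");m=env.camera_model("scene")
np.savez('s3.npz',im=im,d=d,m=np.array(m,dtype=object))
cv2.imwrite('pics/s3.png',cv2.resize(im[120:240,350:500],None,fx=5,fy=5,interpolation=cv2.INTER_CUBIC)[:,:,::-1])
cv2.imwrite('pics/s3f.png',im[:,:,::-1])
E
```

```text
stand tcp [569.7  29.4 278.4]
t 23.1 tcp [0.5405 0.1825 0.2784] jaw 15.73 off [13.04 -0.11  0.  ] yaw 0.03 F [0.3 0.  0.7] T [-0.03  0.    0.  ] gap 0.0428 j6 1.48 toolx [ 0.003  0.001 -1.   ]
tcp [0.5405 0.1825 0.2784]
tcp stand [569.7  29.4]
neck A 203 [ 19.7  39.   31.4 133. ]
post A 631 [ 16.8  42.5  30.4 134.7]
head A 286 [579.4 589.9  12.6  46.9 140.5]
neck B 143 [158.9 168.2 162.9 127.6]
post B 829 [150.6 176.8 163.  135.2]
head B 239 [579.5 589.7 150.9 175.4 136. ]
```

View pics/s3.png

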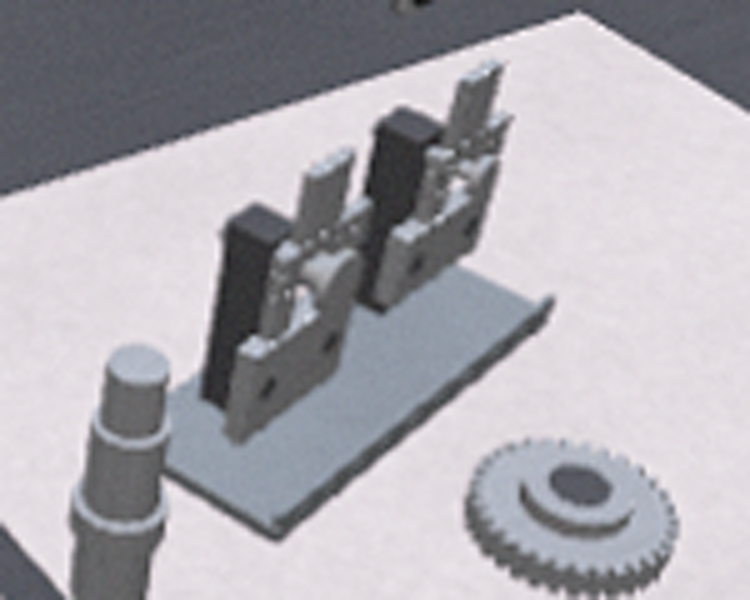

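View pics/w10.png

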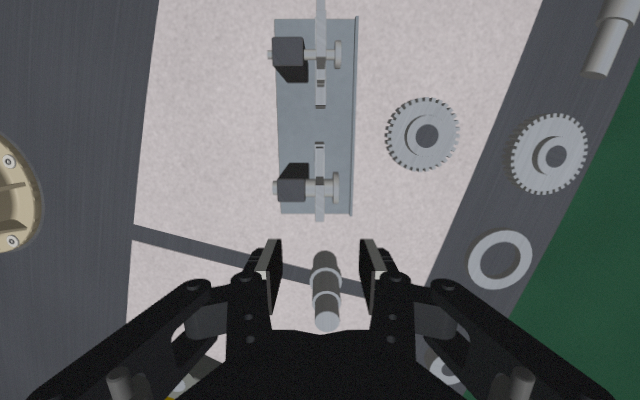

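```bash
cat > fin.py <<'E'
from h import *
import sys
psi=np.radians(15.7);ex=np.array([np.cos(psi),np.sin(psi)]);ey=np.array([-np.sin(psi),np.cos(psi)])
for f in sys.argv[1:]:
    X=np.load(f+".npz",allow_pickle=True);P=cloud(X["m"].item(),X["d"])
    S=np.stack([P[...,:2]@ex,P[...,:2]@ey,P[...,2]],-1)*1000
    for nm,yc,zt in(("wide",29,185),("narrow",164,180)):
        q=S[(abs(S[...,0]-569)<10)&(abs(S[...,1]-yc)<55)&(S[...,2]>20)&(S[...,2]<zt+12)]
        top=q[q[:,2]>zt-4]
        print(f,nm,"top n",len(top),np.round([top[:,0].mean(),top[:,1].min(),top[:,1].max(),np.median(top[:,2])],1) if len(top) else "")
        if len(top)>10:print("   top slope deg",np.round(np.degrees(np.arctan(np.polyfit(top[:,1],top[:,2],1)[0])),2))
        b=q[(q[:,2]>zt-43-5)&(q[:,2]<zt-43+7)&(q[:,1]>yc+18)]
        if len(b)>10:print("   bar top",len(b),np.round(np.median(b[:,2]),1),"slope",np.round(np.degrees(np.arctan(np.polyfit(b[:,1],b[:,2],1)[0])),2),"ymax",b[:,1].max().round(1),"x",b[:,0].mean().round(1))
        lo=q[(q[:,2]<zt-100)];
        if len(lo)>5:print("   body",len(lo),np.round([lo[:,0].min(),lo[:,0].max(),lo[:,1].min(),lo[:,1].max(),lo[:,2].min()],1))
E
python3 look.py w11 >/dev/null; python3 fin.py w10 w11 s3 scene1
```

```text
w10 wide top n 341 [569.7  12.8  46.9 186.1]
   top slope deg -0.83
   bar top 215 143.0 slope -1.66 ymax 73.6 x 569.3
   body 28 [563.6 575.   72.6  73.1  41.8]
w10 narrow top n 514 [570.7 149.1 183.3 181. ]
   top slope deg -1.43
   bar top 90 136.2 slope -6.7 ymax 206.7 x 570.7
   body 20 [564.9 576.2 115.4 116.1  57.4]
w11 wide top n 356 [569.3  12.8  46.9 186. ]
   top slope deg -1.41
   bar top 214 143.0 slope 0.27 ymax 73.4 x 569.7
   body 27 [563.9 574.7  72.6  73.1  37. ]
w11 narrow top n 535 [570.6 149.1 182.9 181.1]
   top slope deg -1.62
   bar top 81 136.3 slope -6.28 ymax 206.0 x 570.9
   body 19 [565.5 576.4 115.4 116.1  57.7]
s3 wide top n 39 [568.9  10.2  45.6 184.7]
   top slope deg 0.22
   bar top 20 142.2 slope 6.64 ymax 71.4 x 569.8
   body 325 [560.8 575.7 -19.4  73.9  28.1]
s3 narrow top n 30 [571.7 148.3 183.4 179.4]
   top slope deg -2.17
   bar top 15 134.8 slope -4.14 ymax 209.5 x 571.9
   body 165 [561.1 577.7 112.3 206.7  48. ]
scene1 wide top n 0 
scene1 narrow top n 27 [571.5 148.6 183.2 179. ]
   top slope deg -1.74
   bar top 15 135.1 slope 0.54 ymax 209.3 x 572.1
   body 166 [562.1 578.1 112.1 207.7  47.9]
```

```bash
python3 - <<'E'
from h import *
a=np.load("scene0.npz",allow_pickle=True)["d"];b=np.load("s3.npz",allow_pickle=True)["d"]
for n,(u,v) in dict(shaft=(374,215),gear=(464,222),bearing=(256,288),rotor=(238,214),decoy=(187,228)).items():
    s=np.s_[v-18:v+18,u-20:u+20];print(n,"changed px",(abs(a[s]-b[s])>.015).sum())
s=env.get_state();print(s["clock"],np.abs(s["qvel"]).max().round(4),np.round(s["wrist_force"],1))
E
```

```text
shaft changed px 10
gear changed px 19
bearing changed px 7
rotor changed px 232
decoy changed px 17
23.25 0.0081 [-0.4 -0.1 -1.1]
```

View pics/s3f.png

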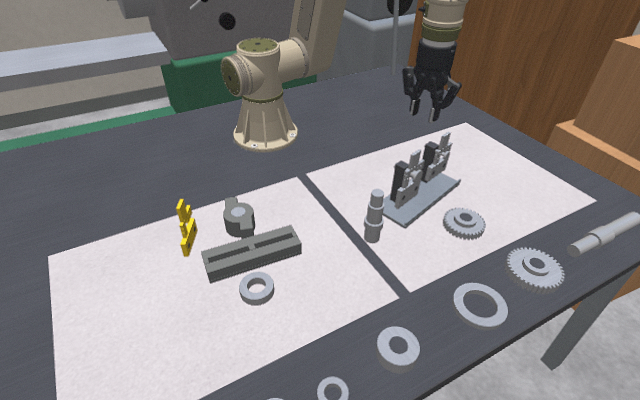

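```bash
python3 -c "
from workcell import env
print(env.hand_in())"
```

```text
the job is handed in; nothing more can be done
None
```

Both plates are hanging on the drip stand. The narrow-slotted one went on the thin pin first, because that pin is at the far end, and the wide-slotted one then went on the thick pin. I handed in at about 23 s on the robot's clock.

- **Fully home:** the tab tops measured about 180 mm (narrow) and 185–186 mm (wide), against 180 and 185 mm expected. When I lowered each plate, the wrist force shifted by about 10 N as its weight came onto the pin.
- **Still:** repeated views agreed to within about 0.5 mm, and the gripper was clear, about 90 mm above the plates.
- **Upright:** the wide plate hangs within about 1°. The narrow plate leans about 2° along its width. I left it because it was steady and fully seated.
- **Bystanders:** the shaft, gear, bearing and yellow look-alike matched the starting scene depth image. The rotor's patch did not match. I put that down to the wide plate no longer standing in front of it, since the rotor appears in the same place in the picture.
- **Disagreement:** the top and scene cameras differed by about 2 mm on the pin positions, so I relied on close wrist-camera views for the final placing.

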